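# Tip the weight-case lid over, catch it on a finger and lower it shut

### The arm

A 6-joint arm with a two-finger parallel gripper is mounted at the origin on the work surface. World frame = base frame: x ahead of the robot, y to its left, z up, the work surface at z = 0. Lengths are in m, angles in rad, forces in N, time in s.
With the tool pointing down it reaches from about 0.3 to 0.875 m from the base axis. Payload 6.4 kg.
Tool frame: the origin (TCP) lies midway between the tips of the shut fingers; the grasp point (between the pads) lies env.tcp_to_grasp behind it (env.tcp_to_grasp is the distance from the TCP to the grasp point, in m); z points along the fingers, y is the line along which they close (so a half turn about z gives the same grasp; the last joint's range is limited). The gripper opens to 88 mm and grips with 3 to 60 N. Pads are 18 mm wide; open, the fingers measure 123 mm over their backs; the gripper's body (75 mm by 187 mm) begins 45 mm behind the grasp point.
Start: joints at [0.961, 0.181, 1.607, -0, 1.354, -0.206], TCP at [0.226, 0.529, 0.239] pointing down, gripper open.
Joint ranges: [-2.99, 2.99], [-0.89, 2.07], [0.3, 2.58], [-1.14, 4.28], [0, 2.63], [-3.12, 3.12]. Speed limits (rad/s): [2.57, 2.57, 3.01, 3.14, 3.14, 3.14].

### API

Orientations are given as a unit quaternion [x, y, z, w].
In Python, from plant import env, viewer gives the robot as it stands. The module is installed in compiled form; this text tells all that it offers.
- The arm moves only by the tool carry_out, never from a script. Its argument "motion" is a list of rows, each a list of 3 entries, a list of its own where there are three numbers: the turn, a rotation vector about the tool's x, y, z in rad, then the shift along the tool's x, y, z in cm, then the closure, from 0 (fully open) to 1 (shut). In form: [[[ax, ay, az], [tx, ty, tz], claw], ...]. A call has 1 to 8 rows; each row is the pose to reach, as a shift and turn from the pose commanded when the call began, along the tool's axes at that moment; what a row does not reach only later rows make up. A row lasts 1/10 s, in which the tool goes at most 50 mm and 8.59 degrees, less where a joint would pass 70% of its speed; a pose out of reach is approached as far as the arm can. A call with a gripper value outside its range is refused whole. The fingers move at their own pace and stop on an object; the grip force is fixed at half the most. Time passes only in rows, so rows that repeat a pose let the fingers close. It gives the time, the measured TCP pose, the force, the opening and the grip force at its end, in the units of the state.
- env.state(): the state, without advancing time (a new reading comes with each control period).
- viewer.camera(name): name is "side" or "top" or "wrist"; returns the picture (420x560x3 uint8, red, green, blue); there is no depth.
- viewer.camera_params(name): a dict with "K" (3x3 intrinsics, pixels), "cam_to_world" (4x4, takes a point from camera to world coordinates); the wrist camera has in their place "T_tool_cam" (4x4, takes a point from camera to tool coordinates, whose origin is the TCP and whose axes are the flange's). Camera axes: x right, y down, z forward; pixel columns grow to the right and rows downward; lengths in m; the calibration is good to about 2 mm. A picture is of the moment at which its call begins: read the wrist's pose just before it. camera_params takes no time and is no camera call.
- env.finish_job(): hands the job in; it is judged then, once.
The state is a dict: "time_s": time; "q": joint angles; "qd": joint speeds; "joint_efforts": joint torques, N m; "position": TCP position; "orientation": TCP orientation; "force": force on the tool from outside, world axes, zero at the start; "torque": the same for the moment, N m; "gripper_width": finger opening in m; "gripper_force": force on a finger pad.
Only numpy, scipy, OpenCV 4.12 (cv2) and the standard library are available. Lean on these libraries where they do the work, as an engineer would, in place of code of your own. Each camera call takes 0.05 s, during which the arm holds its last target. There are 200 camera calls.

### The job

Close the case of check weights without a bang: with a finger, push the open lid forward past upright from behind, and as it falls catch it from underneath on the outside of a finger while it is still well up, clear of the case. Then let the lid ride down slowly on the finger, under the lip that stands out in front, until it lies fully shut, and take the hand away. Do not pinch or grip the lid or force it, and leave the weights and everything else on the bench where they are.

Things in the scene. Friction and masses are not known exactly. Their poses are not given: they have to be found in the camera images.
- lid (a joint): lid angle, rad: 0 closed, 1.57 upright, 1.8 open stop. Starts leaning back, 1.7 to 1.8, and sinks by its weight against the stop in the first 2 s. Damped hinge, slight friction: once below 1.45 the lid falls by itself, slowly at first (3 to 5 s from 1.4 to 0.5 rad), and would reach the case at 0.55 to 0.85 rad/s. It does not coast; 1 to 3 N near its free edge moves it
- lid_lip (a point): middle of the free edge of the lid, on its black underside. Lid: flat plate 160 mm from hinge to free edge, 220 mm wide, 11 mm thick, about 0.4 kg, blue outside with a yellow strip along the lip (the last 8 mm are black, 5 mm thick). Closed, its last 40 mm stand out beyond the front wall, underside 90 mm above the table. x: from free edge to hinge; y: along the edge; z: out of the blue face (up when closed)
- lid_hinge (a point): middle of the hinge line, on the far upper rim of the case, 90 mm above the table; the lid turns about the y axis here; same axes as lid_lip (they turn with the lid)
- case: grey box bolted to the table, 120 mm (its x, front to back) by 220 mm (its y) by 90 mm high, open on top; origin at the centre of its underside. Its -x side is the front (turned towards the right of the robot, -y), the hinge is along its top +x edge; two low bolted feet, 6 mm high (11 mm with bolt heads), stick out 20 mm at its y sides. Black foam inside carries weights, all below the rim
- disc_weight: loose bystander: steel disc weight with a knob, 64 mm across, 48 mm high; origin under its centre
- bottle: loose bystander: white closed bottle, 54 mm across, 130 mm high; origin under its centre
- bearing: loose bystander: steel bearing ring, 62 mm across, 18 mm high; origin under its centre
- driver: loose bystander: screwdriver lying on the table, about 200 mm long, 30 mm high at most
- small_weight: loose bystander: brass weight with a knob, 48 mm across, 40 mm high; origin under its centre
- case_weight_a: loose steel weight with a knob standing inside the case, 38 mm across, 34 mm high, top 74 mm above the table; origin under its centre
- case_weight_b: the same in brass, inside the case

How it is judged:
On the way, in this order (a step that is already met when the one before it is completed fails the run):
1. the lid has been tipped forward past upright (below 1.5 rad) (value of joint lid below 1.5 rad), for 0.05 s.
2. a finger has caught the lid on its black underside between 1.4 and 0.35 rad and carries it, coming down slower than 0.45 rad/s (contact force between the fingers and lid_c0 above 0.3 N and value of joint lid between 0.35 and 1.4 rad and velocity of joint lid above -0.45 rad/s), for 0.2 s.
3. the lid is shut (value of joint lid below 0.02 rad), for 0.1 s.
At the end, for the whole second after the job is handed in: the lid lies shut (hinge within 0.02 rad of closed) and still, and every loose thing stands within 20 mm of where it was (value of joint lid below 0.02 rad and velocity of joint lid between -0.05 and 0.05 rad/s and distance of each of disc_weight, bottle, bearing, driver, small_weight, case_weight_a, case_weight_b from where it was at the start of the episode below 0.02 m and angle between each of disc_weight, bottle, bearing, small_weight, case_weight_a, case_weight_b's own z axis and vertical below 0.2 rad); the robot touches nothing.
It fails at once if the lid comes down faster than 0.45 rad/s (about 72 mm/s at its edge) in its last 0.35 rad: it was dropped or slammed (value of joint lid between 0.02 and 0.35 rad and velocity of joint lid below -0.45 rad/s).
It fails at once if the lid is pinched: fingers press on its blue outer and its black inner layer at once, over 1 N each (contact force between the fingers and lid_c1 above 1 N and contact force between the fingers and lid_c0 above 1 N).
It fails at once if the lid is forced: over 25 N between the robot and the lid (contact force between any of the fingers, the arm and lid_c0 above 25 N or contact force between any of the fingers, the arm and lid_c1 above 25 N).
It fails at once if a loose thing is lifted, knocked or shoved over 20 mm (distance of any of disc_weight, bottle, bearing, driver, small_weight, case_weight_a, case_weight_b from where it was at the start of the episode above 0.02 m).
It also fails if it takes over 53 s, if anything falls off the work surface, if the arm or the gripper's body presses on something with over 40 N, if the wrist force passes 120 N, or if a joint passes its speed limit or range.

## Working session

There is one attempt and no reset: what is moved stays moved. The work goes in short steps, Python scripts to look and compute and a tool call to move; the robot and the scene stay as the last step left them, time stands still between calls to the robot, and variables do not carry over. Pictures are saved under pics/ and viewed, at most 12 in all, crops included, and the job is handed in when it is done.

Besides the shell and the picture viewer there is one more tool, called after "Call:" as name(argument=value, ...) on one line, values as JSON. carry_out: Moves the arm, as the interface text tells. Its arguments: {"type":"object","properties":{"motion":{"type":"array","items":{"type":"array"}}},"required":["motion"]}

```bash
mkdir -p pics
python3 - <<'E'
from plant import env, viewer
import cv2, numpy as np
np.set_printoptions(precision=4,suppress=True)
print(env.state(), env.tcp_to_grasp)
for n in ("side","top"):
    cv2.imwrite(f"pics/{n}1.png",viewer.camera(n)[:,:,::-1]); p=viewer.camera_params(n); print(n,p["K"],p["cam_to_world"])
print(viewer.camera_params("wrist"))
E
```

```text
{'time_s': 0.0, 'q': array([ 0.9607,  0.1815,  1.608 , -0.    ,  1.3538, -0.2063]), 'qd': array([ 0.0014,  0.0012,  0.0002,  0.0007, -0.001 ,  0.0008]), 'joint_efforts': array([ -0.0009, -43.3883, -34.1842,   0.0702,   0.0386,  -0.0002]), 'position': array([0.2256, 0.5283, 0.2378]), 'orientation': array([ 0.2005,  0.9797, -0.0008, -0.0003]), 'force': array([-0.5024,  1.6959,  0.6295]), 'torque': array([-0.0164,  0.0034,  0.0062]), 'gripper_force': 0.0, 'gripper_width': 0.08820634526273786} 0.0187
side [[482.5505   0.     281.0752]
 [  0.     482.5505 214.5441]
 [  0.       0.       1.    ]] [[ 0.7129 -0.5276  0.4619 -0.0535]
 [-0.7011 -0.5497  0.4542 -0.5299]
 [ 0.0142 -0.6477 -0.7618  0.9611]
 [ 0.      0.      0.      1.    ]]
top [[439.2521   0.     275.2427]
 [  0.     439.2521 212.3199]
 [  0.       0.       1.    ]] [[-0.0273 -0.9979  0.0595  0.3979]
 [-0.9996  0.0274  0.0008 -0.0372]
 [-0.0024 -0.0595 -0.9982  1.3767]
 [ 0.      0.      0.      1.    ]]
{'K': array([[378.7315,   0.    , 277.3811],
       [  0.    , 378.7315, 209.0626],
       [  0.    ,   0.    ,   1.    ]]), 'T_tool_cam': array([[ 0.0004, -0.9558, -0.294 ,  0.076 ],
       [ 1.    ,  0.0006, -0.0003, -0.0006],
       [ 0.0004, -0.294 ,  0.9558, -0.1453],
       [ 0.    ,  0.    ,  0.    ,  1.    ]])}
```

View pics/side1.png

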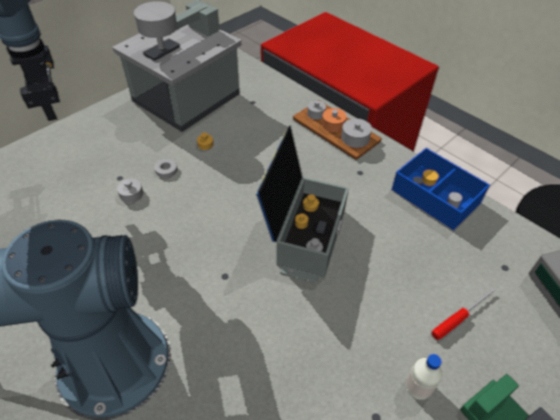

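View pics/top1.png

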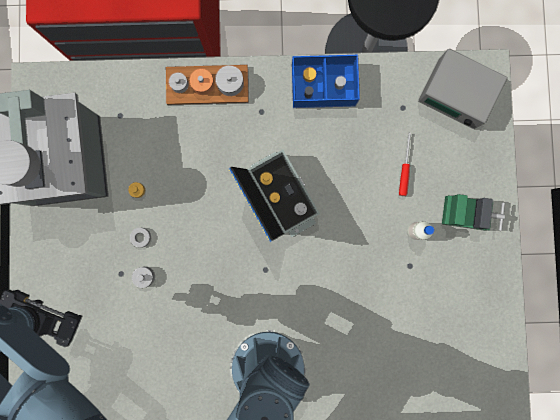

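The side view shows the case around (315,225) with its lid standing at (280,185). The top view shows the case around (285,197) with the lid on its left (+y) side. I'll zoom in on both for the corners.

Run:
```python
import cv2,numpy as np
a=cv2.imread("pics/top1.png")[140:255,215:335]; b=cv2.imread("pics/side1.png")[115:285,245:365]
a=cv2.resize(a,(400,383),interpolation=cv2.INTER_CUBIC); b=cv2.resize(b,(400,567),interpolation=cv2.INTER_CUBIC)
a=cv2.copyMakeBorder(a,0,567-383,0,0,cv2.BORDER_CONSTANT)
cv2.imwrite("pics/crop1.png",np.hstack([a,b]))
```

```text
(no output)
```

View pics/crop1.png

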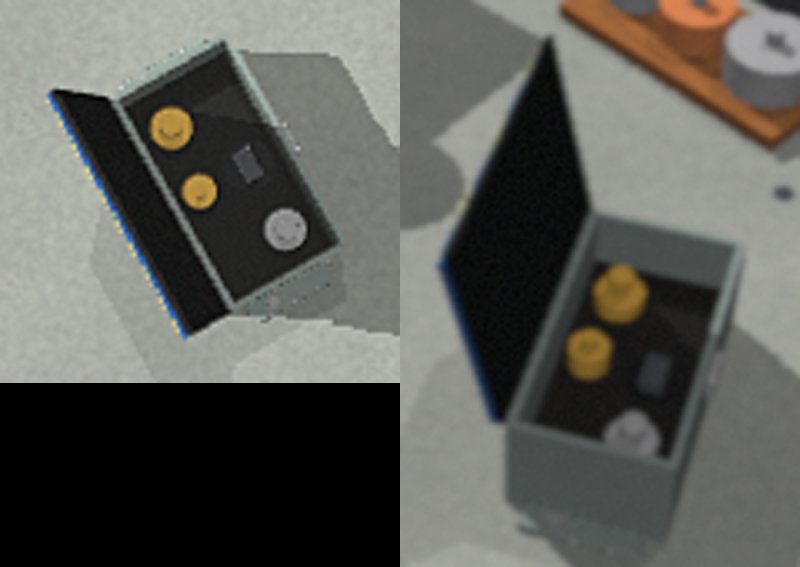

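```bash
cat > geo.py <<'E'
import numpy as np
from plant import env, viewer
def proj(n,P):
    p=viewer.camera_params(n); T=np.linalg.inv(p["cam_to_world"]); c=np.asarray(P)@T[:3,:3].T+T[:3,3]
    u=c@np.array(p["K"]).T; return u[:,:2]/u[:,2:]
def case_pts(cx,cy,yaw,L):
    R=np.array([[np.cos(yaw),-np.sin(yaw)],[np.sin(yaw),np.cos(yaw)]]); L=np.array(L,float)
    L[:,:2]=L[:,:2]@R.T+[cx,cy]; return L
E
python3 - <<'E'
from geo import *
from scipy.optimize import least_squares
s=400/120
top=np.array([(118,100),(225,40),(340,242),(232,305),(53,94),(187,335)])/s+[215,140]
side=(np.array([(593,212),(742,245),(672,463),(510,420),(548,38),(445,265)])-[400,0])/s+[245,115]
def f(v):
    cx,cy,yaw,th=v
    # far end = which y sign? rows: hinge-far, front-far, front-near, hinge-near, lid far, lid near
    lx,lz=.06-.16*np.cos(th),.09+.16*np.sin(th)
    e=[]
    for sg in (1,):
        L=[(.06,.11,.09),(-.06,.11,.09),(-.06,-.11,.09),(.06,-.11,.09),(lx,.11,lz),(lx,-.11,lz)]
        P=case_pts(cx,cy,yaw,L); e=np.r_[(proj("top",P)-top).ravel(),(proj("side",P)-side).ravel()]
    return e
best=min((least_squares(f,[.43,-.05,y0,1.75]) for y0 in (0,1.5,3,4.5)),key=lambda r:r.cost)
print(best.x,np.degrees(best.x[2]),best.cost); print(best.fun.reshape(-1,2).round(1))
for nm,n,px,z in (("disc","top",(143,277),.04),("bear","top",(140,238),.018),("small","top",(136,190),.035),("bottle","top",(428,230),.13),("drv","top",(404,182),.015),("drvtip","top",(411,135),.015)):
    p=viewer.camera_params(n); K=np.array(p["K"]);T=p["cam_to_world"]
    d=T[:3,:3]@np.linalg.solve(K,[*px,1]); print(nm,(T[:3,3]+d*(z-T[2,3])/d[2]).round(3))
E
```

```text
[ 0.53758754 -0.04595372 -1.1348463   0.6012646 ] -65.0219035665903 8345.091007375133
[[ 29.1 -21.2]
 [-39.3  14.8]
 [-40.6  20.9]
 [ 28.5 -16.3]
 [  5.9  -4.9]
 [  1.4  -5.4]
 [ 43.7   5.9]
 [-46.2 -16.3]
 [-56.5 -18.4]
 [ 42.3   9.8]
 [  9.1  17.9]
 [  6.3  13.5]]
disc [0.293 0.369 0.04 ]
bear [0.411 0.384 0.018]
small [0.558 0.39  0.035]
bottle [ 0.41  -0.468  0.13 ]
drv [ 0.563 -0.44   0.015]
drvtip [ 0.71  -0.468  0.015]
```

Run:
```python
from geo import *
from scipy.optimize import least_squares
s=400/120
top=np.array([(118,100),(225,40),(340,242),(232,305),(53,94),(187,335)])/s+[215,140]
side=(np.array([(593,212),(742,245),(672,463),(510,420),(548,38),(445,265)])-[400,0])/s+[245,115]
def f(v):
    cx,cy,yaw,th=v
    lx,lz=.06-.16*np.cos(th),.09+.16*np.sin(th)
    P=case_pts(cx,cy,yaw,[(.06,-.11,.09),(-.06,-.11,.09),(-.06,.11,.09),(.06,.11,.09),(lx,-.11,lz),(lx,.11,lz)])
    return np.r_[(proj("top",P)-top).ravel(),(proj("side",P)-side).ravel()]
best=min((least_squares(f,[.5,-.05,y0,1.75]) for y0 in (0,1.5,3,4.5)),key=lambda r:r.cost)
print(best.x,np.degrees(best.x[2]),best.cost); print(best.fun.reshape(-1,2).round(1))
```

```text
[ 0.53440206 -0.0629509   2.06300325  1.82099175] 118.2013792139618 32.864953447709134
[[-2.8 -0.3]
 [ 0.4 -2.3]
 [ 3.2  1.5]
 [ 0.1  2.9]
 [-0.4 -0.4]
 [ 1.4  1. ]
 [-0.3 -2. ]
 [ 1.3 -1.3]
 [ 1.5  1.8]
 [-1.6  1.4]
 [-0.1 -1.1]
 [-0.2 -3. ]]
```

Call:
carry_out(motion=[[[0,0,1.15],[-28,-22,-12],1],[[0,0,1.15],[-28,-22,-12],1],[[0,0,1.15],[-28,-22,-12],1],[[0,0,1.15],[-28,-22,-12],1],[[0,0,1.15],[-28,-22,-12],1],[[0,0,1.15],[-28,-22,-12],1],[[0,0,1.15],[-28,-22,-12],1],[[0,0,1.15],[-28,-22,-12],1]])

```text
time_s: 0.9
position: [0.3984, 0.2137, 0.36]
orientation: [0.704, 0.71, 0.001, 0.001]
force: [0.5, 0.2, 0.5]
gripper_width: 0.0264
gripper_force: 0.0
```

```bash
cat >> geo.py <<'E'
import json
def log():
    s=env.state(); open("log.jsonl","a").write(json.dumps([list(map(float,s[k])) for k in ("q","position","orientation")])+"\n")
    print(round(s["time_s"],2),*(np.round(s[k],4) for k in ("q","position","orientation","force")),s["gripper_width"]); return s
E
echo '[[0.9607,0.1815,1.608,0,1.3538,-0.2063],[0.2256,0.5283,0.2378],[0.2005,0.9797,-0.0008,-0.0003]]'>log.jsonl
python3 -c "
from geo import *
log()"
```

```text
0.9 [ 2.2930e-01 -1.8470e-01  1.7307e+00 -8.0000e-04  1.5939e+00  2.2050e-01] [0.3984 0.2137 0.36  ] [7.040e-01 7.102e-01 5.000e-04 8.000e-04] [0.5295 0.2359 0.5471] 0.026365830779125816
```

```bash
cat >> geo.py <<'E'
from scipy.spatial.transform import Rotation as Ro
CX,CY,YAW=.534,-.063,2.063
xc=np.array([np.cos(YAW),np.sin(YAW),0]); yc=np.array([-xc[1],xc[0],0])
def Rt(beta,psi=0,flip=1):   # tool z: beta deg up from straight down, towards -yc turned by psi deg
    b=np.radians(beta); h=Ro.from_euler('z',psi,degrees=True).apply(-yc); z=h*np.sin(b)+[0,0,-np.cos(b)]
    y=np.cross(h,[0,0,1])*flip; return Ro.from_matrix(np.array([np.cross(y,z),y,z]).T)
def W(x,y,z): return np.array([CX,CY,0])+x*xc+y*yc+[0,0,z]   # case frame -> world
def move(Rcmd,pcmd,R,p):   # tool-axes turn and shift (cm)
    print("turn",(Rcmd.inv()*R).as_rotvec().round(3),"shift",(Rcmd.inv().apply(np.array(p)-pcmd)*100).round(1))
E
python3 - <<'E'
from geo import *
s=env.state(); R=Ro.from_quat(s["orientation"])
move(R,s["position"],Rt(40),[.42,.2,.36])
E
```

```text
turn [-0.377  0.626  1.042] shift [-1.4  2.1  0. ]
```

Call:
carry_out(motion=[[[-0.38,0.63,1.04],[-1.4,2,0],1],[[-0.38,0.63,1.04],[-1.4,2,0],1],[[-0.38,0.63,1.04],[-1.4,2,0],1],[[-0.38,0.63,1.04],[-1.4,2,0],1],[[-0.38,0.63,1.04],[-1.4,2,0],1],[[-0.38,0.63,1.04],[-1.4,2,0],1],[[-0.38,0.63,1.04],[-1.4,2,0],1],[[-0.38,0.63,1.04],[-1.4,2,0],1]])

```text
time_s: 1.7
position: [0.4172, 0.2024, 0.3584]
orientation: [0.908, 0.262, 0.317, -0.081]
force: [-0.5, -0.8, -0.3]
gripper_width: 0.0
gripper_force: 0.0
```

```bash
cat > kin.py <<'E'
from geo import *
from scipy.optimize import least_squares
def rz(a): return Ro.from_euler('z',a)
def ry(a): return Ro.from_euler('y',a)
def fk(q,p):
    d1,a1,L2,a3,L3,lat,Lt,s4=p
    A=rz(q[0]); B=A*ry(q[1]); C=B*ry(q[2]); D=C*rz(s4*q[3]); E=D*ry(q[4]); F=E*rz(q[5])
    pos=A.apply([a1,lat,d1])+B.apply([0,0,L2])+C.apply([a3,0,L3])+E.apply([0,0,Lt])
    return pos,F
E
python3 - <<'E'
from kin import *
log()
D=[json.loads(l) for l in open("log.jsonl")]
for s4 in (1,-1):
    for q,pos,o in D:
        F=fk(q,[0]*7+[s4])[1]; print(s4,(F.inv()*Ro.from_quat(o)).as_rotvec().round(3))
E
```

```text
1.7 [-0.0537 -0.6747  2.1816  0.3969  1.0881  0.8677] [0.4172 0.2024 0.3584] [ 0.9077  0.2623  0.3171 -0.0815] [-0.4835 -0.7752 -0.3417] 1.48703368896749e-05
1 [ 0.    -0.     1.571]
1 [-0.     0.     1.571]
1 [-0.     0.     1.571]
-1 [ 0.    -0.     1.571]
-1 [ 1.000e-03 -2.000e-03  1.571e+00]
-1 [0.067 0.816 1.863]
```

```bash
cat >> kin.py <<'E'
D=[json.loads(l) for l in open("log.jsonl")]
def res(p): return np.concatenate([fk(q,[*p,1])[0]-pos for q,pos,o in D]+[1e-3*(np.array(p)-[.3,0,.4,0,.4,.1,.3])])
P=[*least_squares(res,[.3,0,.4,0,.4,.1,.3]).x,1]
lo=np.array([-2.99,-.89,.3,-1.14,.0,-3.12]); hi=np.array([2.99,2.07,2.58,4.28,2.63,3.12])
def ik(R,p,q0):
    R=R*rz(-np.pi/2)
    f=lambda q:np.r_[(fk(q,P)[0]-p)*10,(fk(q,P)[1].inv()*R).as_rotvec()]
    return least_squares(f,np.clip(q0,lo+.01,hi-.01),bounds=(lo,hi))
E
python3 - <<'E'
from kin import *
print(np.round(P,4)); print(np.abs(res(P[:-1])[:9]).max())
q=np.array(D[-1][0])
for nm,b,psi,c in [("push",40,0,(.13,.09,.22)),("push2",60,0,(.13,.1,.23)),("catch",70,0,(-.01,.085,.19)),("c2",70,0,(-.045,.085,.15)),("low",70,0,(-.08,.085,.06)),("low85",85,0,(-.08,.085,.075)),("catch60",60,0,(-.01,.085,.19)),("low60",60,0,(-.08,.085,.06)),("low70psi20",70,20,(-.08,.085,.06))]:
    r=ik(Rt(b,psi),W(*c),q); q=r.x if r.cost<1e-4 else q
    print(nm,W(*c).round(3),"cost %.5f"%r.cost,r.x.round(2))
E
```

```text
[ 3.135e-01 -1.000e-04  4.382e-01  8.560e-02  5.146e-01  1.178e-01
  3.115e-01  1.000e+00]
5.847363445332654e-06
push [0.393 0.009 0.22 ] cost 0.00000 [-0.91 -0.71  2.48  0.72  1.31  0.  ]
push2 [0.384 0.004 0.23 ] cost 0.00499 [-1.27 -0.64  2.58  0.94  1.6  -0.42]
catch [ 0.464 -0.112  0.19 ] cost 0.00000 [-1.25  0.1   2.36  1.22  1.41 -0.89]
c2 [ 0.48  -0.143  0.15 ] cost 0.00000 [-1.24  0.29  2.27  1.25  1.37 -0.98]
low [ 0.497 -0.174  0.06 ] cost 0.00000 [-1.22  0.61  2.13  1.3   1.31 -1.15]
low85 [ 0.497 -0.174  0.075] cost 0.00000 [-1.27  0.79  2.07  1.36  1.54 -1.3 ]
catch60 [ 0.464 -0.112  0.19 ] cost 0.00000 [-1.18 -0.05  2.34  1.11  1.3  -0.69]
low60 [ 0.497 -0.174  0.06 ] cost 0.00000 [-1.16  0.47  2.15  1.22  1.16 -1.  ]
low70psi20 [ 0.497 -0.174  0.06 ] cost 0.00000 [-1.15  0.7   1.89  1.03  1.48 -1.07]
```

Run:
```python
from kin import *
s=env.state(); R=Ro.from_quat(s["orientation"]); q=s["q"]
move(R,s["position"],Rt(25),W(.165,.03,.30))
move(R,s["position"],Rt(25),W(.165,.03,.228))
for b,c in [(25,(.165,.03,.30)),(25,(.165,.03,.228)),(25,(.056,.03,.228)),(25,(.07,.03,.31)),(40,(-.03,.06,.31)),(70,(-.09,.08,.30)),(70,(-.09,.08,.17)),(70,(-.055,.08,.17)),(70,(-.088,.08,.055)),(70,(-.088,.2,.055))]:
    r=ik(Rt(b),W(*c),q); q=r.x; print(b,c,"%.5f"%r.cost,q.round(2))
```

```text
turn [-0.018 -0.231  0.064] shift [-8.5 11.9  1. ]
turn [-0.018 -0.231  0.064] shift [-12.9  11.8   6.7]
25 (0.165, 0.03, 0.3) 0.00000 [-0.37 -0.52  2.14  0.34  1.24  0.65]
25 (0.165, 0.03, 0.228) 0.00000 [-0.37 -0.45  2.25  0.37  1.08  0.58]
25 (0.056, 0.03, 0.228) 0.00000 [-0.56 -0.26  2.12  0.43  1.1   0.36]
25 (0.07, 0.03, 0.31) 0.00000 [-0.54 -0.37  2.03  0.39  1.27  0.46]
40 (-0.03, 0.06, 0.31) 0.00000 [-0.9  -0.28  2.05  0.72  1.3   0.01]
70 (-0.09, 0.08, 0.3) 0.00000 [-1.21 -0.01  2.14  1.21  1.49 -0.57]
70 (-0.09, 0.08, 0.17) 0.00000 [-1.21  0.3   2.16  1.25  1.38 -0.89]
70 (-0.055, 0.08, 0.17) 0.00000 [-1.22  0.25  2.25  1.25  1.38 -0.91]
70 (-0.088, 0.08, 0.055) 0.00000 [-1.21  0.63  2.1   1.31  1.3  -1.15]
70 (-0.088, 0.2, 0.055) 0.00000 [-1.51  0.63  2.11  1.05  1.41 -1.2 ]
```

All waypoints are reachable. I'll go behind the lid.

Call:
carry_out(motion=[[[-0.02,-0.23,0.06],[-8.5,11.9,1],1],[[-0.02,-0.23,0.06],[-8.5,11.9,1],1],[[-0.02,-0.23,0.06],[-8.5,11.9,1],1],[[-0.02,-0.23,0.06],[-8.5,11.9,1],1],[[-0.02,-0.23,0.06],[-12.9,11.8,6.7],1],[[-0.02,-0.23,0.06],[-12.9,11.8,6.7],1],[[-0.02,-0.23,0.06],[-12.9,11.8,6.7],1],[[-0.02,-0.23,0.06],[-12.9,11.8,6.7],1]])

```text
time_s: 2.5
position: [0.4306, 0.0692, 0.2296]
orientation: [0.946, 0.243, 0.21, -0.051]
force: [0.1, 0.9, 0.2]
gripper_width: 0.0005
gripper_force: 0.0
```

```bash
cat >> geo.py <<'E'
def C(p): d=np.array(p)-[CX,CY,0]; return np.array([d@xc,d@yc,p[2]]).round(4)   # world -> case frame
def pic(name,out,box,k):
    import cv2
    x0,y0,x1,y1=box; im=viewer.camera(name)[y0:y1,x0:x1,::-1]; cv2.imwrite(out,cv2.resize(im,None,fx=k,fy=k,interpolation=cv2.INTER_CUBIC))
E
python3 - <<'E'
from kin import *
s=log(); R=Ro.from_quat(s["orientation"]); print(C(s["position"]), np.degrees((Rt(25).inv()*R).as_rotvec()).round(1), fk(s["q"],P)[0]-s["position"])
for x in (.14,.10,.055): move(R,s["position"],Rt(25),W(x,.03,.228))
pic("side","pics/side2.png",(200,80,400,280),3)
E
```

```text
2.5 [-0.3595 -0.4529  2.2429  0.3661  1.0822  0.5793] [0.4306 0.0692 0.2296] [ 0.9457  0.2428  0.2098 -0.0507] [0.0918 0.9262 0.1749] 0.0005221572923564193
[0.1654 0.0287 0.2296] [-0.1 -0.1 -0.6] [-2.12876441e-05  6.92374198e-06 -3.70582271e-05]
turn [0.002 0.001 0.011] shift [-0.2  2.5  0.1]
turn [0.002 0.001 0.011] shift [-0.3  6.5  0.1]
turn [0.002 0.001 0.011] shift [-0.3 11.   0.1]
```

View pics/side2.png

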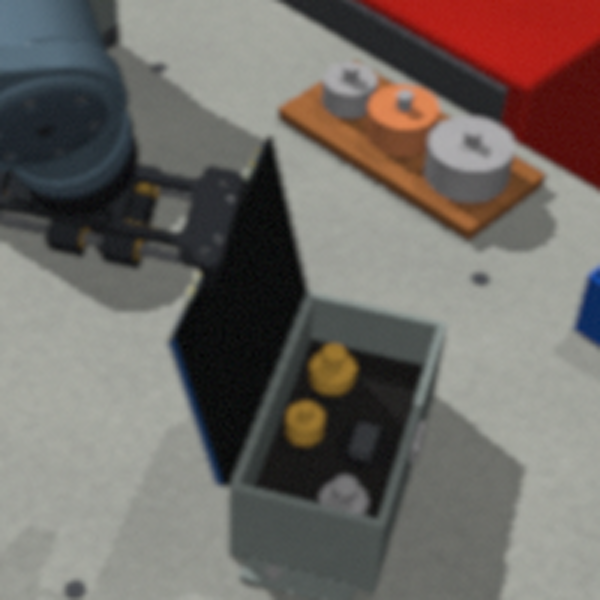

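The side view shows the hand behind the lid around (190,200), with the lid still leaning back (top edge from (268,140) to (175,340)). Now the slow push forward.

Call:
carry_out(motion=[[[0,0,0.01],[-0.2,2.0,0.1],1],[[0,0,0.01],[-0.2,3.0,0.1],1],[[0,0,0.01],[-0.2,3.6,0.1],1],[[0,0,0.01],[-0.2,4.2,0.1],1],[[0,0,0.01],[-0.3,4.8,0.1],1],[[0,0,0.01],[-0.3,5.4,0.1],1],[[0,0,0.01],[-0.3,6.0,0.1],1],[[0,0,0.01],[-0.3,6.6,0.1],1]])

```text
time_s: 3.35
position: [0.4603, 0.0092, 0.2272]
orientation: [0.947, 0.238, 0.209, -0.052]
force: [-1.0, 1.3, 2.2]
gripper_width: 0.0003
gripper_force: 1.0
```

```bash
cat > lid.py <<'E'
from kin import *
import cv2
def lid_angle(tag=None):
    """black underside corner fit: rendered lid polygon vs dark/blue pixels in side picture"""
    im=viewer.camera("side"); 
    if tag: cv2.imwrite(f"pics/{tag}.png",cv2.resize(im[80:280,200:400,::-1],None,fx=3,fy=3,interpolation=cv2.INTER_CUBIC))
    return im
E
python3 - <<'E'
from lid import *
s=log(); R=Ro.from_quat(s["orientation"]); print(C(s["position"]))
move(R,s["position"],Rt(25),W(.055,.03,.228))
lid_angle("side3")
for th in (1.8,1.6,1.5,1.4,1.2,1,.8,.6,.4): print(th,proj("side",[W(.06-.16*np.cos(th),y,.09+.16*np.sin(th)) for y in (-.11,.11)]).round(0).ravel())
E
```

```text
3.35 [-0.4955 -0.3412  2.1757  0.4063  1.0905  0.4329] [0.4603 0.0092 0.2272] [ 0.947   0.2378  0.2095 -0.0515] [-1.0398  1.3267  2.2368] 0.0003336396050358504
[0.0985 0.0308 0.2272]
turn [0.002 0.001 0.   ] shift [ 0.1  4.3 -0. ]
1.8 [291. 125. 260. 192.]
1.6 [304. 127. 275. 194.]
1.5 [311. 128. 282. 196.]
1.4 [317. 130. 290. 198.]
1.2 [330. 136. 304. 205.]
1 [342. 143. 318. 213.]
0.8 [351. 152. 329. 222.]
0.6 [358. 162. 337. 232.]
0.4 [363. 172. 343. 242.]
```

View pics/side3.png

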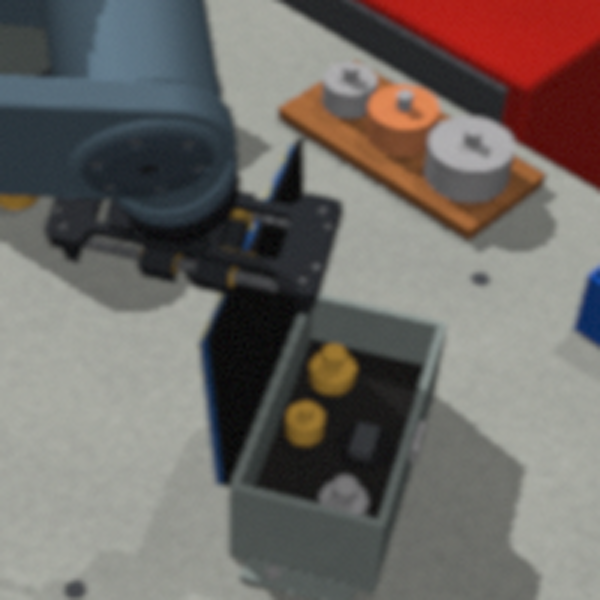

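Run:
```python
from kin import *
a=(Rt(25),W(.055,.03,.228)); b=(Rt(60),W(-.12,.085,.30))
for r,c in [(25,(.075,.03,.31)),(45,(-.04,.06,.32)),(60,(-.12,.085,.30))]: move(*a,Rt(r),W(*c))
for r,c in [(70,(-.11,.08,.21)),(70,(-.10,.08,.17)),(70,(-.055,.08,.17))]: move(*b,Rt(r),W(*c))
```

```text
turn [0. 0. 0.] shift [ 3.5 -2.  -7.4]
turn [0.    0.349 0.   ] shift [ 1.2  9.5 -9.6]
turn [0.    0.611 0.   ] shift [-1.9 17.5 -8.8]
turn [0.    0.175 0.   ] shift [-7.5 -1.   4.9]
turn [0.    0.175 0.   ] shift [-11.   -2.    6.9]
turn [0.    0.175 0.   ] shift [-11.   -6.5   6.9]
```

Call:
carry_out(motion=[[[0,0,0],[0,0.6,0],1],[[0,0,0],[0,1.2,0],1],[[0,0,0],[0,1.8,0],1],[[0,0,0],[0,2.3,0],1],[[0,0,0],[0.1,2.8,0],1],[[0,0,0],[0.1,3.3,0],1],[[0,0,0],[0.1,3.8,0],1],[[0,0,0],[0.1,4.3,0],1]])

```text
time_s: 4.2
position: [0.4813, -0.0283, 0.2275]
orientation: [0.947, 0.238, 0.209, -0.052]
force: [-0.6, 0.4, -1.0]
gripper_width: 0.0005
gripper_force: 0.4
```

Call:
carry_out(motion=[[[0,0,0],[3.5,-2,-7.4],1],[[0,0,0],[3.5,-2,-7.4],1],[[0,0.35,0],[1.2,9.5,-9.6],1],[[0,0.35,0],[1.2,9.5,-9.6],1],[[0,0.35,0],[1.2,9.5,-9.6],1],[[0,0.61,0],[-1.9,17.5,-8.8],1],[[0,0.61,0],[-1.9,17.5,-8.8],1],[[0,0.61,0],[-1.9,17.5,-8.8],1]])

```text
time_s: 5.0
position: [0.5146, -0.2124, 0.2939]
orientation: [0.842, 0.205, 0.484, -0.124]
force: [0.4, 0.2, 0.3]
gripper_width: 0.0002
gripper_force: 0.0
```

Call:
carry_out(motion=[[[0,0.17,0],[-7.5,-1,4.9],1],[[0,0.17,0],[-7.5,-1,4.9],1],[[0,0.17,0],[-11,-2,6.9],1]])

```text
time_s: 5.3
position: [0.5102, -0.1881, 0.1684]
orientation: [0.797, 0.2, 0.554, -0.138]
force: [0.4, -1.1, -1.1]
gripper_width: 0.0004
gripper_force: 0.0
```

Run:
```python
from lid import *
s=log(); R=Ro.from_quat(s["orientation"]); print(C(s["position"]),np.degrees((Rt(70).inv()*R).as_rotvec()).round(1))
for c in [(-.055,.08,.17),(-.03,.08,.185)]: move(R,s["position"],Rt(70),W(*c))
lid_angle("side4")
```

```text
5.3 [-1.2005  0.3155  2.142   1.2516  1.3693 -0.8786] [ 0.5102 -0.1881  0.1684] [ 0.7966  0.2004  0.5535 -0.1375] [ 0.3716 -1.0627 -1.0703] 0.00038175122137060875
[-0.099   0.0801  0.1684] [-0.1 -0.5 -0.1]
turn [0.002 0.008 0.002] shift [ 0.2 -4.4 -0.1]
turn [0.002 0.008 0.002] shift [ 1.6 -6.9 -0.6]
```

View pics/side4.png

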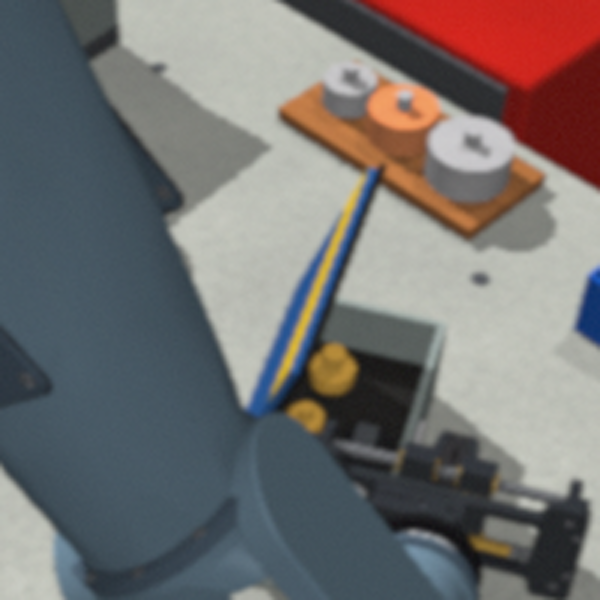

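The lid's far edge is at about (380,168) in the crop, so the angle is about 1.24 rad. The hand is in front of it and low enough, so I'll move the finger in under the lid and wait.

Call:
carry_out(motion=[[[0,0.01,0],[0.6,-2.5,-0.2],1],[[0,0.01,0],[1.1,-4.6,-0.4],1],[[0,0.01,0],[1.6,-6.6,-0.6],1],[[0,0.01,0],[1.6,-6.9,-0.6],1],[[0,0.01,0],[1.6,-6.9,-0.6],1],[[0,0.01,0],[1.6,-6.9,-0.6],1],[[0,0.01,0],[1.6,-6.9,-0.6],1],[[0,0.01,0],[1.6,-6.9,-0.6],1]])

```text
time_s: 6.15
position: [0.4781, -0.1281, 0.187]
orientation: [0.794, 0.2, 0.558, -0.139]
force: [-0.1, -0.8, 0.6]
gripper_width: 0.0003
gripper_force: 0.0
```

Run:
```python
from lid import *
s=log(); print(C(s["position"])); lid_angle("side5")
```

```text
6.15 [-1.2291  0.1538  2.3075  1.2378  1.3939 -0.8893] [ 0.4781 -0.1281  0.187 ] [ 0.7936  0.1997  0.5578 -0.1388] [-0.0952 -0.7594  0.5712] 0.00028187411306182335
[-0.0309  0.08    0.187 ]
```

View pics/side5.png

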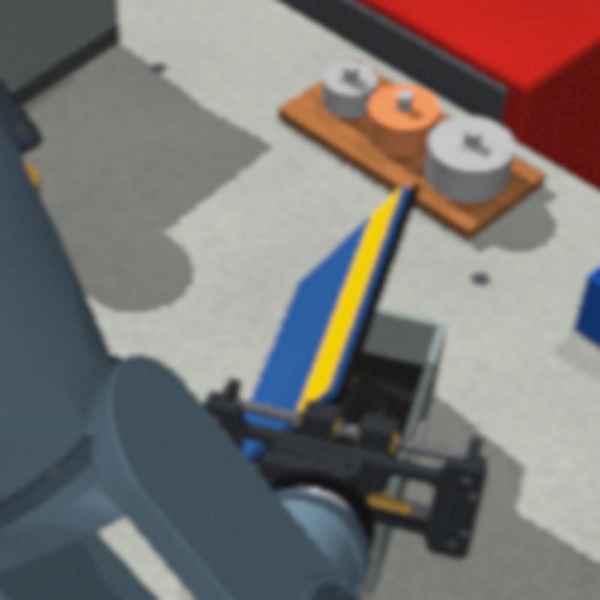

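The far corner is at (413,188), about 1.05 rad, just about to land on the finger. I'll hold and watch for the lid to stop.

Call:
carry_out(motion=[[[0,0,0],[0,0,0],1],[[0,0,0],[0,0,0],1],[[0,0,0],[0,0,0],1],[[0,0,0],[0,0,0],1],[[0,0,0],[0,0,0],1]])

```text
time_s: 6.7
position: [0.4779, -0.1275, 0.187]
orientation: [0.794, 0.2, 0.558, -0.139]
force: [0.7, -1.7, 0.3]
gripper_width: 0.0007
gripper_force: 0.6
```

```bash
cat >> lid.py <<'E'
def yellow(im):
    """far part of the yellow lip strip, its centroid in the far rows; and predicted values by angle"""
    h=cv2.cvtColor(im,cv2.COLOR_RGB2HSV); m=cv2.inRange(h,(20,170,120),(33,255,255)); m[:, :300]=0; m[:100]=0; m[200:]=0
    m[140:,:]=m[140:,:]; n,lab,st,c=cv2.connectedComponentsWithStats(m)
    i=1+st[1:,4].argmax(); ys,xs=np.where(lab==i); return xs[ys==ys.min()].mean().round(1),ys.min(),st[i,4]
E
python3 - <<'E'
from lid import *
s=log(); print(C(s["position"]))
for i in range(3): im=viewer.camera("side"); print(yellow(im),env.state()["force"].round(2))
E
```

```text
6.7 [-1.2293  0.153   2.3089  1.2379  1.3939 -0.8896] [ 0.4779 -0.1275  0.187 ] [ 0.7936  0.1995  0.5578 -0.1389] [ 0.6787 -1.6502  0.2648] 0.0007393832407096472
[-0.0303  0.0799  0.187 ]
(np.float64(333.0), np.int64(144), np.int32(328)) [-0.12 -1.41 -0.6 ]
(np.float64(333.0), np.int64(144), np.int32(328)) [ 1.5  -0.74 -0.08]
(np.float64(333.0), np.int64(144), np.int32(328)) [ 0.26 -0.72 -1.41]
```

The strip stays still at (333,144) over three frames, so the lid is caught at about 1.0 rad. Next I'll plan the slow ride down.

Run:
```python
from kin import *
s=env.state(); R=Ro.from_quat(s["orientation"]); p=s["position"]; pts=[C(p)]
for th in (.8,.6,.4,.2,.0):
    r=.1325+.0055*th; pts.append((.06-r*np.cos(th)-.0175,.08,.09+r*np.sin(th)-.0205))
pts.append((-.09,.08,.054))
for a,b in zip(pts,pts[1:]): print(np.round(b,3)); move(R,W(*a),R,W(*b))
```

```text
[-0.053  0.08   0.168]
turn [0. 0. 0.] shift [-1.8  2.3  0.6]
[-0.07   0.08   0.146]
turn [0. 0. 0.] shift [-2.   1.7  0.7]
[-0.082  0.08   0.122]
turn [0. 0. 0.] shift [-2.3  1.2  0.8]
[-0.088  0.08   0.096]
turn [0. 0. 0.] shift [-2.4  0.7  0.9]
[-0.09   0.08   0.069]
turn [0. 0. 0.] shift [-2.5  0.2  0.9]
[-0.09   0.08   0.054]
turn [0. 0. 0.] shift [-1.5 -0.   0.5]
```

Call:
carry_out(motion=[[[0,0,0],[-0.22,0.29,0.07],1],[[0,0,0],[-0.45,0.58,0.15],1],[[0,0,0],[-0.68,0.87,0.22],1],[[0,0,0],[-0.9,1.15,0.3],1],[[0,0,0],[-1.12,1.44,0.37],1],[[0,0,0],[-1.35,1.72,0.45],1],[[0,0,0],[-1.58,2.0,0.52],1],[[0,0,0],[-1.8,2.3,0.6],1]])

```text
time_s: 7.65
position: [0.4884, -0.1481, 0.1677]
orientation: [0.794, 0.2, 0.558, -0.139]
force: [-0.6, -0.8, -0.5]
gripper_width: 0.0004
gripper_force: 0.3
```

Call:
carry_out(motion=[[[0,0,0],[-0.25,0.21,0.09],1],[[0,0,0],[-0.5,0.42,0.17],1],[[0,0,0],[-0.75,0.64,0.26],1],[[0,0,0],[-1.0,0.85,0.35],1],[[0,0,0],[-1.25,1.06,0.44],1],[[0,0,0],[-1.5,1.28,0.52],1],[[0,0,0],[-1.75,1.49,0.61],1],[[0,0,0],[-2.0,1.7,0.7],1]])

```text
time_s: 8.45
position: [0.4962, -0.1631, 0.1466]
orientation: [0.794, 0.2, 0.558, -0.139]
force: [-0.8, 0.2, -0.9]
gripper_width: 0.0005
gripper_force: 0.4
```

Run:
```python
from lid import *
s=log(); print(C(s["position"]))
for i in range(2): im=lid_angle("side6"); print(yellow(im),env.state()["force"].round(2),env.state()["gripper_force"])
```

```text
8.45 [-1.2145  0.3429  2.2029  1.2645  1.3593 -0.9679] [ 0.4962 -0.1631  0.1466] [ 0.7936  0.1997  0.5577 -0.1391] [-0.8454  0.1678 -0.8895] 0.0005236596805987581
[-0.0704  0.0806  0.1466]
(np.float64(351.5), np.int64(161), np.int32(489)) [ 1.33 -1.04 -2.08] 0.8598326321225613
(np.float64(350.0), np.int64(162), np.int32(486)) [ 0.24 -1.53 -2.04] 0.8874726668000221
```

View pics/side6.png

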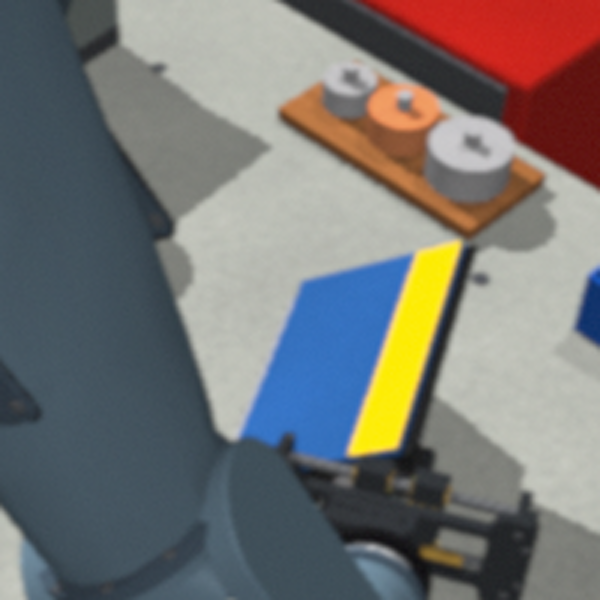

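The lid is carried at about 0.6 rad (far corner at (472,245)), as planned. I'll carry on down.

Call:
carry_out(motion=[[[0,0,0],[-0.29,0.15,0.1],1],[[0,0,0],[-0.57,0.3,0.2],1],[[0,0,0],[-0.86,0.45,0.3],1],[[0,0,0],[-1.15,0.6,0.4],1],[[0,0,0],[-1.44,0.75,0.5],1],[[0,0,0],[-1.72,0.9,0.6],1],[[0,0,0],[-2.01,1.05,0.7],1],[[0,0,0],[-2.3,1.2,0.8],1]])

```text
time_s: 9.35
position: [0.5017, -0.1739, 0.1223]
orientation: [0.794, 0.2, 0.558, -0.139]
force: [0.2, -0.8, -1.0]
gripper_width: 0.0001
gripper_force: 0.5
```

Call:
carry_out(motion=[[[0,0,0],[-0.3,0.09,0.11],1],[[0,0,0],[-0.6,0.18,0.22],1],[[0,0,0],[-0.9,0.26,0.34],1],[[0,0,0],[-1.2,0.35,0.45],1],[[0,0,0],[-1.5,0.44,0.56],1],[[0,0,0],[-1.8,0.53,0.67],1],[[0,0,0],[-2.1,0.61,0.79],1],[[0,0,0],[-2.4,0.7,0.9],1]])

```text
time_s: 10.15
position: [0.5053, -0.1799, 0.0966]
orientation: [0.794, 0.2, 0.558, -0.139]
force: [-0.6, -1.1, -1.2]
gripper_width: 0.0007
gripper_force: 0.9
```

Run:
```python
from lid import *
s=log(); print(C(s["position"])); R=Ro.from_quat(s["orientation"])
for i in range(2): im=lid_angle("side7"); print(yellow(im),env.state()["force"].round(2),env.state()["gripper_force"])
for th in (.3,.2,.1,0): print(th,proj("side",[W(.06-.16*np.cos(th),y,.09+.16*np.sin(th)) for y in (-.11,.11)]).round(0).ravel())
for c in [(-.09,.08,.069),(-.09,.08,.052)]: move(R,s["position"],R,W(*c))
```

```text
10.15 [-1.2077  0.5124  2.1322  1.2921  1.3273 -1.0641] [ 0.5053 -0.1799  0.0966] [ 0.7936  0.1997  0.5577 -0.139 ] [-0.5831 -1.1137 -1.2413] 0.0007380969808478406
[-0.0895  0.0806  0.0966]
(np.float64(348.5), np.int64(178), np.int32(348)) [-1.59 -3.26 -1.23] 1.3851450754737016
(np.float64(348.0), np.int64(178), np.int32(348)) [-0.45 -1.86 -1.64] 1.4089266996597871
0.3 [365. 177. 345. 247.]
0.2 [365. 182. 346. 252.]
0.1 [365. 186. 346. 256.]
0 [365. 191. 346. 260.]
turn [0. 0. 0.] shift [-2.6  0.   1. ]
turn [0. 0. 0.] shift [-4.2  0.   1.6]
```

View pics/side7.png

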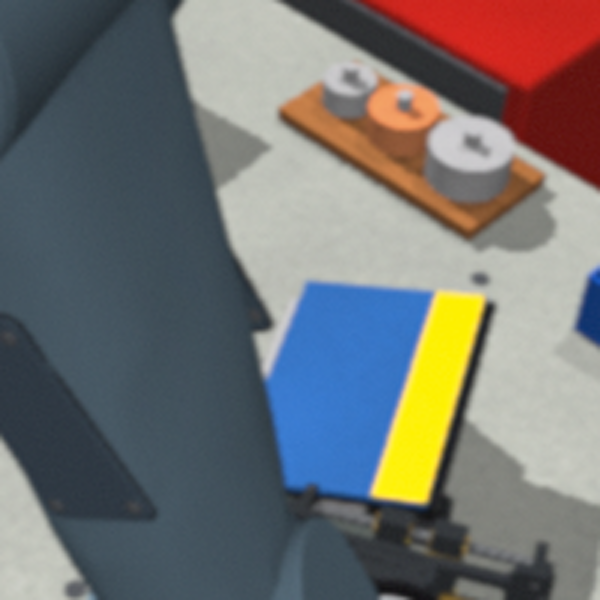

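The lid is at about 0.2 rad (far corner at (493,302)), still riding on the finger. Now the last part, slowly.

Call:
carry_out(motion=[[[0,0,0],[-0.3,0,0.11],1],[[0,0,0],[-0.58,0,0.22],1],[[0,0,0],[-0.86,0,0.33],1],[[0,0,0],[-1.14,0,0.44],1],[[0,0,0],[-1.42,0,0.55],1],[[0,0,0],[-1.7,0,0.65],1],[[0,0,0],[-1.95,0,0.75],1],[[0,0,0],[-2.2,0,0.85],1]])

```text
time_s: 11.05
position: [0.5058, -0.1797, 0.0731]
orientation: [0.794, 0.2, 0.558, -0.139]
force: [-1.0, -1.7, -1.1]
gripper_width: 0.0006
gripper_force: 1.0
```

Call:
carry_out(motion=[[[0,0,0],[-0.25,0,0.09],1],[[0,0,0],[-0.5,0,0.18],1],[[0,0,0],[-0.75,0,0.28],1],[[0,0,0],[-1.0,0,0.38],1],[[0,0,0],[-1.25,0,0.47],1],[[0,0,0],[-1.5,0,0.56],1],[[0,0,0],[-1.75,0,0.65],1],[[0,0,0],[-2.0,0,0.75],1]])

```text
time_s: 11.85
position: [0.506, -0.1796, 0.0518]
orientation: [0.794, 0.2, 0.558, -0.139]
force: [0.2, -0.7, 0.3]
gripper_width: 0.0007
gripper_force: 0.0
```

Run:
```python
from lid import *
s=log(); print(C(s["position"])); R=Ro.from_quat(s["orientation"])
for i in range(2): im=lid_angle("side8"); print(yellow(im),env.state()["force"].round(2),env.state()["gripper_force"])
q=s["q"]
for c in [(-.11,.2,.06),(-.15,.25,.15)]: move(R,s["position"],R,W(*c)); r=ik(R,W(*c),q); print(r.cost,r.x.round(2)); q=r.x
```

```text
11.85 [-1.2056  0.642   2.0973  1.318   1.3017 -1.1584] [ 0.506  -0.1796  0.0518] [ 0.7935  0.1997  0.5578 -0.139 ] [ 0.1889 -0.6777  0.3463] 0.0007072793575552295
[-0.0895  0.0797  0.0518]
(np.float64(348.5), np.int64(185), np.int32(227)) [-0.17  1.01 -0.76] 0.0
(np.float64(348.5), np.int64(185), np.int32(228)) [ 0.33 -1.03 -0.65] 0.0
turn [0. 0. 0.] shift [ -3.3   2.1 -11.6]
3.657103760594052e-19 [-1.49  0.63  2.06  1.06  1.42 -1.16]
turn [0. 0. 0.] shift [  3.5   6.1 -19.3]
6.569732226293739e-30 [-1.55  0.45  2.    0.99  1.58 -0.97]
```

View pics/side8.png

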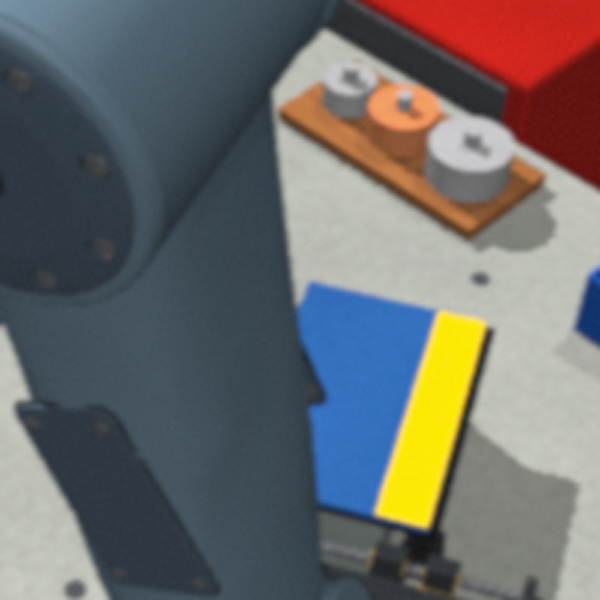

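The gripper force is 0 and the lid has settled, with its strip steady at row 185. I'll withdraw sideways, then check.

Call:
carry_out(motion=[[[0,0,0],[-0.8,0.5,-2.9],1],[[0,0,0],[-1.6,1,-5.8],1],[[0,0,0],[-2.5,1.6,-8.7],1],[[0,0,0],[-3.3,2.1,-11.6],1],[[0,0,0],[-1,3.5,-14],1],[[0,0,0],[1.5,5,-17],1],[[0,0,0],[3.5,6,-19.3],1],[[0,0,0],[3.5,6,-19.3],1]])

```text
time_s: 12.75
position: [0.3841, -0.3164, 0.1532]
orientation: [0.794, 0.201, 0.558, -0.135]
force: [1.2, -0.4, -0.5]
gripper_width: 0.0004
gripper_force: 0.0
```

Run:
```python
from lid import *
s=log(); print(C(s["position"])); im=viewer.camera("side"); print(yellow(im)); t=viewer.camera("top")
cv2.imwrite("pics/fin.png",np.hstack([cv2.resize(im,(400,300))[:,:,::-1],cv2.resize(t,(400,300))[:,:,::-1]]))
```

```text
12.75 [-1.5544  0.4472  1.9955  0.994   1.5827 -0.9698] [ 0.3841 -0.3164  0.1532] [ 0.794   0.201   0.5576 -0.1351] [ 1.1501 -0.36   -0.5382] 0.0004392600264682309
[-0.1525  0.2519  0.1532]
(np.float64(348.5), np.int64(185), np.int32(228))
```

View pics/fin.png

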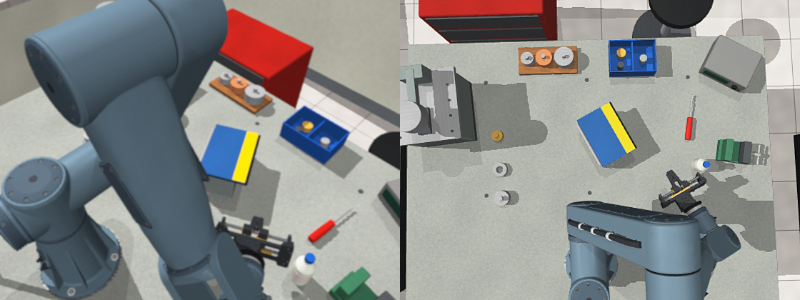

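The lid is shut, all the bystanders are where they were (bottle at (703,165), clear of the hand), and nothing touches the robot. Handing in.

```bash
python3 -c "
from plant import env
print(env.finish_job())"
```

```text
the job is handed in; nothing more can be done
None
```

I handed the job in at about 13 s: the lid was caught on the finger at about 1.0 rad and ridden down slowly until shut. The last pictures showed the bench items where they started and the hand clear, but no verdict came back.

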